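Scan the medicine carton's label at the day-care table

TASK

Draw the handheld barcode scanner straight up out of its charging stand, tip its nose down by about 45 degrees and aim it at the middle of the barcode label on top of the blue-banded medicine carton, with the nose about 12 cm from the label. Finish while still holding the scanner there: steady, raised clear of everything, its red beam centred on the label; do not put it down or let go. Leave the cartons and everything else on the table where they stand.

Things in the scene. Friction and masses are not known exactly. Their poses are not given: they have to be found in the camera images.
- scanner: Grey gun-shaped barcode scanner, 0.2 kg, loose. Origin: centre of its head, a box 110 mm long (x -65 to +45), 36 mm wide along y (flat sides: grip here), 40 mm high. The beam leaves the nose along the scanner's own -x. Handle 30 (x) x 24 (y) mm runs along -z to 120 mm below the origin. It starts upright in the stand, head level, origin 130 mm above the table. Reads without its trigger.
- scanner_nose (a point): Middle of the scanner's black nose window with its red strip, 65 mm from the scanner's origin along its -x; axes as the scanner's: the beam starts here and goes along -x.
- scanner_foot (a point): Middle of the underside of the scanner's handle, 120 mm below the scanner's origin along its -z axis.
- stand: Black charging stand, fixed. Origin at the centre of its underside, z up. Base plate 100 x 90 x 10 mm; in its middle an upright pocket (inside 33 x 27 mm, walls 6 mm), floor 10 mm and mouth 60 mm above the table, so the scanner's foot stands 50 mm deep in it with 1.5 mm play on every side, nose towards the stand's -x. Stand and cartons may be in any of three places.
- carton_blue: White medicine carton with BLUE bands round both ends, loose, 110 (x) x 75 (y) x 55 mm high, lying flat. Origin at the centre of its underside, z up. The one to be scanned.
- label_blue (a point): Centre of the barcode label (60 x 44 mm, white with black bars) on the top face of the blue-banded carton, 55 mm above the table; z is the label's normal, up.
- carton_orange: Same carton with ORANGE bands and a like label: not to be scanned, to be left alone. Origin at the centre of its underside.
- disc0: White game disc with a pink top, 36 mm across, 18 mm high, loose, left alone. Origin at its underside.
- disc1: Second such disc.
- disc2: Third such disc.
- organiser: White weekly pill organiser with blue and green lids, 50 x 170 x 27 mm, left alone. Origin at its underside.
- case: Blue spectacle case, 65 x 160 x 35 mm, left alone. Origin at its underside.
Mind the look-alikes: they are no part of the job. What is shaped like the stand but purple is not meant.

How it is judged (in metres and radians):
On the way, in this order (a step that is already met when the one before it is completed fails the run):
1. the gripper holds the scanner with its handle drawn out above the mouth of the stand (z of scanner_foot in the frame of stand above 0.065 m and contact force between the fingers and scanner above 1 N), for 0.1 s.
2. the scanner is tipped and its beam held steady on the middle of the blue carton's label (x of label_blue in the frame of scanner_nose between -0.18 and -0.07 m and y of label_blue in the frame of scanner_nose between -0.016 and 0.016 m and z of label_blue in the frame of scanner_nose between -0.016 and 0.016 m and angle between the x axis of scanner_nose and the z axis of label_blue, either way round below 1.08 rad and height (world z) of scanner_nose above 0.08 m and height (world z) of scanner_foot above 0.025 m and angle between scanner's own z axis and vertical below 1.6 rad and linear speed of scanner below 0.03 m/s and angular speed of scanner below 0.15 rad/s and contact force between the fingers and scanner above 1 N), for 0.5 s.
At the end, for the whole second after the job is handed in: Scanner still gripped, steady (under 0.03 m/s, 0.15 rad/s), touched by nothing else, nose over 80 mm and foot over 25 mm up; beam at least 28 degrees below level, within 16 mm of the blue label's centre each way; nose 70 to 180 mm from it along the beam (all of step 2 and contact force between scanner and stand below 0.2 N and contact force between scanner and carton_blue below 0.2 N and contact force between scanner and carton_orange below 0.2 N and contact force between scanner and disc0 below 0.2 N and contact force between scanner and disc1 below 0.2 N and contact force between scanner and disc2 below 0.2 N and contact force between scanner and organiser below 0.2 N and contact force between scanner and case below 0.2 N); the arm keeps its last pose, push and grip.
It fails at once if a carton is moved by more than 20 mm (distance of any of carton_blue, carton_orange from where it was at the start of the episode above 0.02 m).
It fails at once if another thing on the table is moved by more than 20 mm (distance of any of disc0, disc1, disc2, organiser, case from where it was at the start of the episode above 0.02 m).
It also fails if it takes over 38 s, if anything falls off the work surface, if the arm or the gripper's body presses on something with over 40 N, if the wrist force passes 120 N, or if a joint passes its speed limit or range.

ROBOT

A 7-joint arm with a two-finger parallel gripper is mounted at the origin on the work surface. World frame = base frame: x ahead of the robot, y to its left, z up, the work surface at z = 0. Lengths are in m, angles in degrees, forces in N, time in s.
With the tool pointing down it reaches from about 0.35 to 0.9 m from the base axis. Payload 19.9 kg.
Tool frame: the origin (TCP) lies midway between the tips of the shut fingers; the grasp point (between the pads) lies 19 mm behind it (manip.hold_point_z is the distance from the TCP to the grasp point, in m); z points along the fingers, y is the line along which they close (so a half turn about z gives the same grasp; the last joint's range is limited). The gripper opens to 85 mm and grips with 20 to 120 N. Pads are 22 mm wide; open, the fingers measure 114 mm over their backs; the gripper's body (76 mm by 85 mm) begins 54 mm behind the grasp point. The pads swing forward as they close: fully open they stand 13 mm farther back than shut.
Start: joints at [-68.44, 23.915, -0.59, 92.452, 0.269, 63.638, -3.037], TCP at [0.254, 0.571, 0.195] pointing down, gripper open.
Joint ranges: [-161.28, 161.28], [-22.2, 115.67], [-73.04, 71.86], [3.21, 147.25], [-68.34, 248.33], [10.77, 114.83], [-161.83, 161.83]. Speed limits (degrees/s): [108.29, 108.29, 136.94, 136.94, 172.46, 172.46, 172.46].

INTERFACE

Orientations are given as [roll, pitch, yaw] about the fixed x, y, z axes, in that order (R = Rz(yaw) Ry(pitch) Rx(roll)).
In Python, from workcell import manip gives the robot as it stands.
- The arm moves only by the tool arm_command, never from a script. Its argument "motion" is a list of rows, each an object of numbers: "tx", "ty", "tz": the shift along the tool's x, y, z in units of 1000 mm (1.0 is 1000 mm); "ax", "ay", "az": the turn, a rotation vector about the tool's x, y, z in units of 90 degrees (1.0 is 90 degrees); "claw": the opening, from 0 (shut) to 1 (fully open). A call has 1 to 5 rows; each row is the pose to reach, as a shift and turn from the pose commanded when the call began, along the tool's axes at that moment; what a row does not reach only later rows make up. A row lasts 1/12 s, in which the tool goes at most 41.7 mm and 7.16 degrees, less where a joint would pass 70% of its speed; a pose out of reach is approached as far as the arm can. A call with a number of a shift or a turn outside -1 to 1 is refused whole. A call with a gripper value outside its range is refused whole. The fingers move at their own pace and stop on an object; "newtons" is the grip in N (left out, the last holds). Time passes only in rows, so rows that repeat a pose let the fingers close. It gives the time, the measured TCP pose, the force, the opening and the grip force at its end, in the units of the state.
- manip.observe(): the state, without advancing time (a new reading comes with each control period).
- manip.get_image(name): name is "side" or "top"; returns a dict with "frame" (420x560x3 uint8, blue, green, red), "vertical_fov" (degrees; the focal length in pixels is half the picture's height over the tangent of half this angle, whatever the lens; pixels are square), "cx", "cy" (the principal point, pixels), "extrinsics" (4x4, takes a point from world to camera coordinates). Camera axes: x right, y up, looking along -z (the intrinsics and any distortion apply to the point x, -y, -z); pixel columns grow to the right and rows downward; lengths in m; the calibration is good to about 2 mm. A picture is of the moment at which its call begins. There is no depth.
- manip.hand_in(): hands the job in; it is judged then, once.
The state is a dict: "time": time; "joints": joint angles; "dq": joint speeds; "effort": joint torques, N m; "ee_pos": TCP position; "eef_rot": TCP orientation; "contact_force": force on the tool from outside, world axes, zero at the start; "ft_torque": the same for the moment, N m; "gripper_width": opening from 0.0 (shut) to 1.0 (fully open); "grasp_force": force on a finger pad.
Only numpy, scipy, OpenCV 4.12 (cv2) and the standard library are available. Lean on these libraries where they do the work, as an engineer would, in place of code of your own. Each camera call takes 0.05 s, during which the arm holds its last target. There are 200 camera calls.

## Working session

There is one attempt and no reset: what is moved stays moved. The work goes in short steps, Python scripts to look and compute and a tool call to move; the robot and the scene stay as the last step left them, time stands still between calls to the robot, and variables do not carry over. Pictures are saved under pics/ and viewed, at most 10 in all, crops included, and the job is handed in when it is done.

Besides the shell and the picture viewer there is one more tool, called after "Call:" as a command line: name --argument value ..., lists and objects as JSON in quotes. arm_command: Moves the arm, as the interface text tells. Shifts and turns lie within -1 to 1; 1 stands for 1000 mm of shift or 90 degrees of turn. Its arguments: {"type":"object","properties":{"motion":{"type":"array","items":{"type":"object","properties":{"tx":{"type":"number","minimum":-1,"maximum":1},"ty":{"type":"number","minimum":-1,"maximum":1},"tz":{"type":"number","minimum":-1,"maximum":1},"ax":{"type":"number","minimum":-1,"maximum":1},"ay":{"type":"number","minimum":-1,"maximum":1},"az":{"type":"number","minimum":-1,"maximum":1},"claw":{"type":"number"}}}},"newtons":{"type":"number"}},"required":["motion"]}

```bash
mkdir -p pics
python3 - <<'E'
from workcell import manip
import cv2,pickle
d={}
for n in("side","top"):
    r=manip.get_image(n); d[n]=r; cv2.imwrite(f"pics/{n}0.png",r["frame"])
    print(n,{k:v for k,v in r.items() if k!="frame"})
pickle.dump(d,open("d0.pkl","wb"))
print(manip.observe())
E
```

```text
side {'vertical_fov': 52.202698569961775, 'cx': 281.9991471752608, 'cy': 207.33796353506, 'extrinsics': array([[-0.99361553, -0.1128086 ,  0.00154869,  0.48442866],
       [ 0.0841    , -0.73146101,  0.67667716, -0.10143479],
       [-0.0752022 ,  0.67248718,  0.73627822, -0.91495902],
       [ 0.        ,  0.        ,  0.        ,  1.        ]])}
top {'vertical_fov': 42.13201482952537, 'cx': 273.9767569599346, 'cy': 214.56708450406495, 'extrinsics': array([[ 0.00906599, -0.99985436, -0.01445917, -0.01300836],
       [ 0.98990568,  0.00692867,  0.14155822, -0.50897275],
       [-0.14143742, -0.01559658,  0.98982433, -1.2661884 ],
       [ 0.        ,  0.        ,  0.        ,  1.        ]])}
{'time': 0.1, 'joints': array([-68.44054046,  23.94319587,  -0.58963284,  92.48043217,
         0.26880685,  63.6384555 ,  -3.0376632 ]), 'dq': array([-0.03014551, -0.07531817,  0.02538776, -0.05859835, -0.00935925,
        0.03665642,  0.08495573]), 'effort': array([ 2.51341211e-03, -8.65828156e+01,  6.81248568e-01, -4.35644317e+01,
        1.94296637e-02,  4.99147136e-03,  1.84335073e-05]), 'ee_pos': array([0.25346244, 0.57092856, 0.19415046]), 'eef_rot': array([-1.79939452e+02,  4.65438599e-03,  1.56061391e+02]), 'contact_force': array([-0.34665978,  0.03828095,  0.61433163]), 'ft_torque': array([-0.02177771, -0.0200996 , -0.00293415]), 'grasp_force': 0.0, 'gripper_width': 1.0053320355651916}
```

View pics/side0.png

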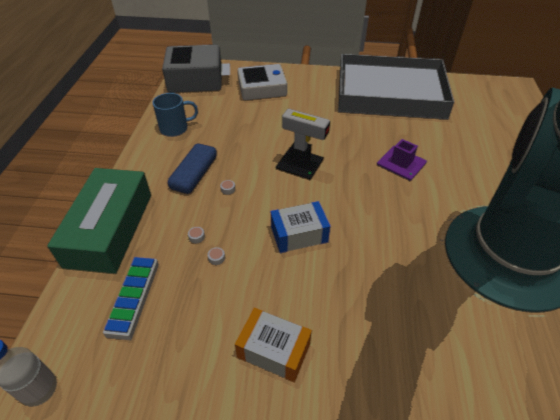

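View pics/top0.png

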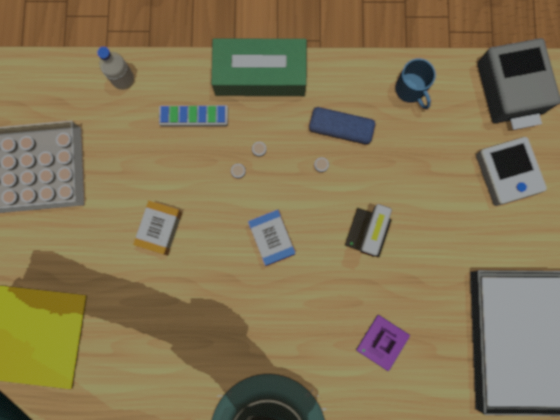

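Candidates for the scanner and stand: the grey gun in the black stand, top (372,230) / side (303,130), and the empty purple stand, top (384,343) / side (403,155). I choose the grey gun in the black stand. The blue-banded carton is at top (272,237) / side (300,226); the orange one, top (158,228), is not wanted. I'll check this in a close crop.

```bash
cat > h.py <<'E'
import numpy as np,cv2
def cam(r):
    f=r["frame"].shape[0]/2/np.tan(np.radians(r["vertical_fov"]/2)); return f,r["cx"],r["cy"],np.array(r["extrinsics"])
def ray(r,p):
    f,cx,cy,E=cam(r); d=np.array([(p[0]-cx)/f,-(p[1]-cy)/f,-1.]); R=E[:3,:3]
    return -R.T@E[:3,3],R.T@d
def onz(r,p,z):
    o,d=ray(r,p); return o+d*(z-o[2])/d[2]
def proj(r,P):
    f,cx,cy,E=cam(r); c=E[:3,:3]@P+E[:3,3]; return np.array([cx-f*c[0]/c[2],cy+f*c[1]/c[2]])
E
python3 - <<'E'
import pickle,cv2,numpy as np
d=pickle.load(open("d0.pkl","rb"))
a=cv2.resize(d["side"]["frame"][95:255,250:350],None,fx=3.5,fy=3.5,interpolation=cv2.INTER_CUBIC)
b=cv2.resize(d["top"]["frame"][190:270,330:410],None,fx=5,fy=5,interpolation=cv2.INTER_CUBIC)
c=np.zeros((560,760,3),np.uint8);c[:,:350]=a;c[:400,355:755]=b
cv2.imwrite("pics/crop0.png",c)
E
```

```text
(no output)
```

View pics/crop0.png

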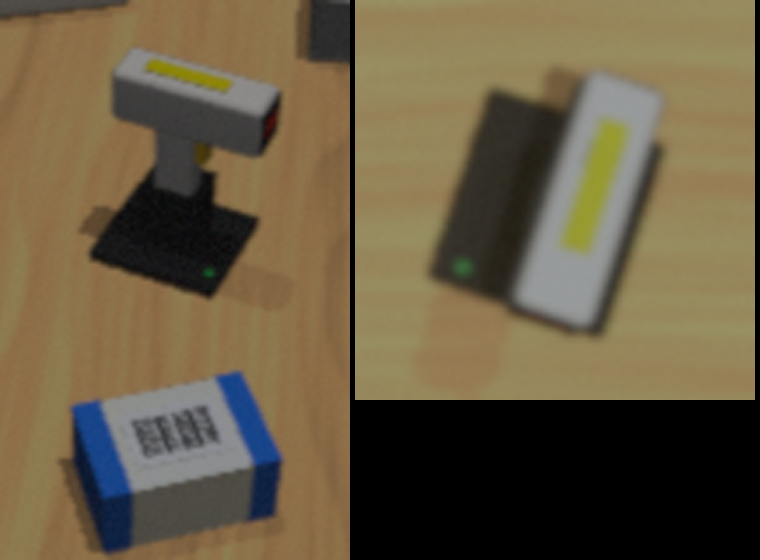

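The crop confirms the choice. The grey gun stands in the black stand with its red-striped nose towards the robot (side (327,130), top lower end (370,253)), and the blue carton has its label upward. Next I measure.

Run:
```python
import pickle,cv2,numpy as np
from h import *
d=pickle.load(open("d0.pkl","rb"))
for n,(u0,v0,u1,v1) in dict(top=(340,195,405,265),side=(278,105,335,145)).items():
    r=d[n];im=cv2.resize(r["frame"][v0:v1,u0:u1],None,fx=4,fy=4,interpolation=cv2.INTER_CUBIC)
    hsv=cv2.cvtColor(im,cv2.COLOR_BGR2HSV)
    ye=((abs(hsv[...,0].astype(int)-28)<7)&(hsv[...,1]>170)&(hsv[...,2]>110))
    if n=="top": m=((hsv[...,1]<50)&(hsv[...,2]>110))|ye
    else: m=ye
    for nm,mm in (("head/yel",m),("yel",ye)):
        mm=cv2.morphologyEx(mm.astype(np.uint8),cv2.MORPH_OPEN,np.ones((3,3)))
        c=max(cv2.findContours(mm,0,2)[0],key=cv2.contourArea)
        pts=cv2.boxPoints(cv2.minAreaRect(c))
        px=(pts+.5)/4-.5+[u0,v0]; W=np.array([onz(r,p,.15) for p in px])
        e=W[1]-W[0],W[2]-W[1]
        L=max(e,key=np.linalg.norm)
        print(n,nm,"c",W.mean(0).round(4),"sides",[round(np.linalg.norm(x),4) for x in e],"yaw",round(np.degrees(np.arctan2(L[1],L[0])),1), px.round(1).tolist())
for n,(u0,v0,u1,v1) in dict(top=(245,207,300,268),side=(265,200,335,250)).items():
    r=d[n];im=cv2.resize(r["frame"][v0:v1,u0:u1],None,fx=4,fy=4,interpolation=cv2.INTER_CUBIC)
    hsv=cv2.cvtColor(im,cv2.COLOR_BGR2HSV)
    bl=((abs(hsv[...,0].astype(int)-112)<12)&(hsv[...,1]>120)).astype(np.uint8)
    cs=sorted(cv2.findContours(bl,0,2)[0],key=cv2.contourArea)[-2:]
    bars=((hsv[...,2]<110)&(hsv[...,1]<90)).astype(np.uint8)
    bars=cv2.morphologyEx(bars,cv2.MORPH_CLOSE,np.ones((15,15)))
    c=max(cv2.findContours(bars,0,2)[0],key=cv2.contourArea)
    for nm,c in [("bars",c)]+[("band",c) for c in cs]:
        pts=cv2.boxPoints(cv2.minAreaRect(c)); px=(pts+.5)/4-.5+[u0,v0]; W=np.array([onz(r,p,.055) for p in px]);e=W[1]-W[0],W[2]-W[1]
        L=max(e,key=np.linalg.norm)
        print(n,nm,W.mean(0).round(4),[round(np.linalg.norm(x),4) for x in e],"yaw",round(np.degrees(np.arctan2(L[1],L[0])),1),px.mean(0).round(1))
o=ray(d["top"],(0,0))[0];print("topcam",o,"sidecam",ray(d["side"],(0,0))[0])
```

```text
top head/yel c [ 0.4627 -0.2333  0.15  ] sides [np.float64(0.1089), np.float64(0.036)] yaw -18.5 [[361.1, 250.2], [376.4, 203.0], [392.3, 208.1], [377.0, 255.4]]
top yel c [ 0.4678 -0.2352  0.15  ] sides [np.float64(0.051), np.float64(0.006)] yaw -19.1 [[372.5, 237.3], [379.9, 215.3], [382.5, 216.2], [375.2, 238.2]]
side head/yel c [ 0.4646 -0.2376  0.15  ] sides [np.float64(0.0114), np.float64(0.0575)] yaw 160.8 [[291.8, 114.3], [292.6, 111.5], [315.1, 117.8], [314.3, 120.6]]
side yel c [ 0.4646 -0.2376  0.15  ] sides [np.float64(0.0114), np.float64(0.0575)] yaw 160.8 [[291.8, 114.3], [292.6, 111.5], [315.1, 117.8], [314.3, 120.6]]
top bars [ 0.4537 -0.0028  0.055 ] [np.float64(0.0249), np.float64(0.0443)] yaw -157.8 [271.  236.9]
top band [0.4971 0.0144 0.055 ] [np.float64(0.07), np.float64(0.012)] yaw -67.7 [263.9 218.4]
top band [ 0.4098 -0.0212  0.055 ] [np.float64(0.0698), np.float64(0.0143)] yaw -67.7 [278.7 255.7]
side bars [0.4265 0.0474 0.055 ] [np.float64(0.104), np.float64(0.0463)] yaw -153.6 [308.9 238.5]
side band [ 0.4027 -0.0042  0.055 ] [np.float64(0.027), np.float64(0.114)] yaw 103.0 [322.3 221.1]
side band [0.4913 0.0309 0.055 ] [np.float64(0.0274), np.float64(0.1101)] yaw 110.6 [278.8 230. ]
topcam [ 0.32486653 -0.02922817  1.32516528] sidecam [0.42105958 0.59575034 0.74155277]
```

```bash
cat > go.py <<'E'
import sys,numpy as np
from scipy.spatial.transform import Rotation as R
from workcell import manip
def rel(p,rpy):
    s=manip.observe(); A=R.from_euler("xyz",s["eef_rot"],degrees=True); B=R.from_euler("xyz",rpy,degrees=True)
    t=A.inv().apply(np.array(p)-s["ee_pos"]); w=(A.inv()*B).as_rotvec(degrees=True)/90
    print("t",s["time"],"pos",s["ee_pos"].round(4),"rot",s["eef_rot"].round(2),"F",s["contact_force"].round(1),"grip",s["grasp_force"],s["gripper_width"]); print("shift",t.round(4),"turn",w.round(4))
    print("joints",s["joints"].round(1))
if __name__=="__main__":
    v=list(map(float,sys.argv[1:])); rel(v[:3],v[3:])
E
python3 go.py .4675 -.235 .25 180 0 -18.5
```

```text
t 0.1 pos [0.2535 0.5709 0.1942] rot [-179.94    0.    156.06] F [-0.3  0.   0.6] grip 0.0 1.0053320355651916
shift [-0.5226 -0.6498 -0.0551] turn [0.0000e+00 1.0000e-03 1.9396e+00]
joints [-68.4  23.9  -0.6  92.5   0.3  63.6  -3. ]
```

Call:
arm_command --motion '[{"tx":-0.02,"ty":-0.026,"tz":-0.018,"az":0.075},{"tx":-0.04,"ty":-0.052,"tz":-0.036,"az":0.15},{"tx":-0.06,"ty":-0.078,"tz":-0.055,"az":0.225},{"tx":-0.08,"ty":-0.104,"tz":-0.055,"az":0.3},{"tx":-0.1,"ty":-0.13,"tz":-0.055,"az":0.375}]'

```text
schema error: expected keys tx, ty, tz, ax, ay, az, claw
```

```bash
python3 go.py .4675 -.235 .25 180 0 -18.5
```

```text
t 0.1 pos [0.2535 0.5709 0.1942] rot [-179.94    0.    156.06] F [-0.3  0.   0.6] grip 0.0 1.0053320355651916
shift [-0.5226 -0.6498 -0.0551] turn [0.0000e+00 1.0000e-03 1.9396e+00]
joints [-68.4  23.9  -0.6  92.5   0.3  63.6  -3. ]
```

All keys are required.

Call:
arm_command --motion '[{"tx":-0.02,"ty":-0.026,"tz":-0.018,"ax":0,"ay":0,"az":0.075,"claw":1},{"tx":-0.04,"ty":-0.052,"tz":-0.036,"ax":0,"ay":0,"az":0.15,"claw":1},{"tx":-0.06,"ty":-0.078,"tz":-0.055,"ax":0,"ay":0,"az":0.225,"claw":1},{"tx":-0.08,"ty":-0.104,"tz":-0.055,"ax":0,"ay":0,"az":0.3,"claw":1},{"tx":-0.1,"ty":-0.13,"tz":-0.055,"ax":0,"ay":0,"az":0.375,"claw":1}]'

```text
time: 0.52
ee_pos: [0.2926, 0.4106, 0.2504]
eef_rot: [179.9, -0.0, 122.0]
contact_force: [0.9, -0.4, 0.0]
gripper_width: 1.001
grasp_force: 0.0
```

```bash
python3 go.py .4675 -.235 .25 180 0 -18.5
```

```text
t 0.5167 pos [0.2926 0.4106 0.2504] rot [ 1.7994e+02 -5.0000e-02  1.2198e+02] F [ 0.9 -0.4  0. ] grip 0.0 1.001178079426457
shift [-6.403e-01 -1.935e-01 -4.000e-04] turn [-3.0000e-04 -1.1000e-03  1.5609e+00]
joints [-64.8   8.3   7.5 105.7  -1.2  65.9 -24.9]
```

Call:
arm_command --motion '[{"tx":-0.032,"ty":-0.01,"tz":0,"ax":0,"ay":0,"az":0.075,"claw":1},{"tx":-0.064,"ty":-0.02,"tz":0,"ax":0,"ay":0,"az":0.15,"claw":1},{"tx":-0.096,"ty":-0.03,"tz":0,"ax":0,"ay":0,"az":0.225,"claw":1},{"tx":-0.128,"ty":-0.04,"tz":0,"ax":0,"ay":0,"az":0.3,"claw":1},{"tx":-0.16,"ty":-0.05,"tz":0,"ax":0,"ay":0,"az":0.375,"claw":1}]'

```text
time: 0.93
ee_pos: [0.3354, 0.2482, 0.2495]
eef_rot: [-180.0, 0.0, 88.2]
contact_force: [0.6, 0.1, -0.2]
gripper_width: 1.0
grasp_force: 0.0
```

```bash
python3 go.py .4675 -.235 .25 180 0 -18.5
```

```text
t 0.9333 pos [0.3354 0.2482 0.2495] rot [-179.98    0.     88.24] F [ 0.6  0.1 -0.2] grip 0.0 0.999845931035633
shift [-0.4789  0.1469 -0.0005] turn [-1.000e-04  2.000e-04  1.186e+00]
joints [-57.   -1.7  16.  116.4   0.5  65.3 -43. ]
```

Call:
arm_command --motion '[{"tx":-0.032,"ty":0.012,"tz":0,"ax":0,"ay":0,"az":0.075,"claw":1},{"tx":-0.064,"ty":0.024,"tz":0,"ax":0,"ay":0,"az":0.15,"claw":1},{"tx":-0.096,"ty":0.036,"tz":0,"ax":0,"ay":0,"az":0.225,"claw":1},{"tx":-0.128,"ty":0.048,"tz":0,"ax":0,"ay":0,"az":0.3,"claw":1},{"tx":-0.16,"ty":0.06,"tz":0,"ax":0,"ay":0,"az":0.375,"claw":1}]'

```text
time: 1.35
ee_pos: [0.3915, 0.0867, 0.2497]
eef_rot: [-180.0, -0.0, 54.5]
contact_force: [1.1, 0.6, 0.2]
gripper_width: 0.997
grasp_force: 0.0
```

```bash
python3 go.py .4675 -.235 .25 180 0 -18.5
```

```text
t 1.35 pos [0.3915 0.0867 0.2497] rot [-1.7999e+02 -2.0000e-02  5.4490e+01] F [1.1 0.6 0.2] grip 0.0 0.9972430917010633
shift [-0.2177  0.2488 -0.0004] turn [-2.000e-04 -1.000e-04  8.109e-01]
joints [-45.2  -4.5  27.1 118.5   2.2  65.5 -54.7]
```

Call:
arm_command --motion '[{"tx":-0.02,"ty":0.025,"tz":0,"ax":0,"ay":0,"az":0.075,"claw":1},{"tx":-0.04,"ty":0.05,"tz":0,"ax":0,"ay":0,"az":0.15,"claw":1},{"tx":-0.06,"ty":0.075,"tz":0,"ax":0,"ay":0,"az":0.225,"claw":1},{"tx":-0.08,"ty":0.1,"tz":0,"ax":0,"ay":0,"az":0.3,"claw":1},{"tx":-0.1,"ty":0.125,"tz":0,"ax":0,"ay":0,"az":0.375,"claw":1}]'

```text
time: 1.77
ee_pos: [0.436, -0.0669, 0.2498]
eef_rot: [-180.0, -0.0, 20.7]
contact_force: [0.3, 1.0, 0.6]
gripper_width: 1.002
grasp_force: 0.0
```

```bash
python3 go.py .4675 -.235 .25 180 0 -18.5
```

```text
t 1.7667 pos [ 0.436  -0.0669  0.2498] rot [-1.800e+02 -2.000e-02  2.073e+01] F [0.3 1.  0.6] grip 0.0 1.0019702838733542
shift [-0.03    0.1683 -0.0002] turn [-1.000e-04 -2.000e-04  4.359e-01]
joints [-33.6   0.7  39.  114.2  -0.5  65.2 -63.6]
```

Call:
arm_command --motion '[{"tx":-0.006,"ty":0.034,"tz":0,"ax":0,"ay":0,"az":0.075,"claw":1},{"tx":-0.012,"ty":0.068,"tz":0,"ax":0,"ay":0,"az":0.15,"claw":1},{"tx":-0.018,"ty":0.102,"tz":0,"ax":0,"ay":0,"az":0.225,"claw":1},{"tx":-0.024,"ty":0.136,"tz":0,"ax":0,"ay":0,"az":0.3,"claw":1},{"tx":-0.03,"ty":0.168,"tz":0,"ax":0,"ay":0,"az":0.375,"claw":1}]'

```text
time: 2.18
ee_pos: [0.4684, -0.2347, 0.2497]
eef_rot: [180.0, -0.0, -13.0]
contact_force: [0.3, 0.9, 0.4]
gripper_width: 1.0
grasp_force: 0.0
```

```bash
python3 go.py .4675 -.235 .25 180 0 -18.5
```

```text
t 2.1833 pos [ 0.4684 -0.2347  0.2497] rot [ 1.7999e+02 -2.0000e-02 -1.3010e+01] F [0.3 0.9 0.4] grip 0.0 1.0002312411974765
shift [-0.0008  0.0005 -0.0003] turn [ 0.0001 -0.0002  0.061 ]
joints [-19.   14.3  50.1 104.2 -11.9  66.9 -68.1]
```

Finish the yaw, then look before descending.

Call:
arm_command --motion '[{"tx":-0.001,"ty":0.0005,"tz":0,"ax":0,"ay":0,"az":0.061,"claw":1},{"tx":-0.001,"ty":0.0005,"tz":0.03,"ax":0,"ay":0,"az":0.061,"claw":1},{"tx":-0.001,"ty":0.0005,"tz":0.045,"ax":0,"ay":0,"az":0.061,"claw":1},{"tx":-0.001,"ty":0.0005,"tz":0.045,"ax":0,"ay":0,"az":0.061,"claw":1}]'

```text
time: 2.52
ee_pos: [0.4658, -0.2325, 0.202]
eef_rot: [180.0, 0.3, -18.2]
contact_force: [-0.2, 0.7, 1.0]
gripper_width: 1.003
grasp_force: 0.0
```

```bash
python3 go.py .4675 -.235 .112 180 0 -18.5
python3 - <<'E'
from workcell import manip
import cv2,numpy as np
s=manip.get_image("side")["frame"]; t=manip.get_image("top")["frame"]
c=np.hstack([cv2.resize(s[30:230,220:420],(400,400),interpolation=2),cv2.resize(t[160:300,290:430],(400,400),interpolation=2)])
cv2.imwrite("pics/c1.png",c)
E
```

```text
t 2.5167 pos [ 0.4658 -0.2325  0.202 ] rot [179.96   0.25 -18.19] F [-0.2  0.7  1. ] grip 0.0 1.0029160541488737
shift [0.0028 0.0018 0.09  ] turn [0.0004 0.0028 0.0034]
joints [-18.1  17.6  49.7 107.8 -15.1  61.7 -70.5]
```

View pics/c1.png

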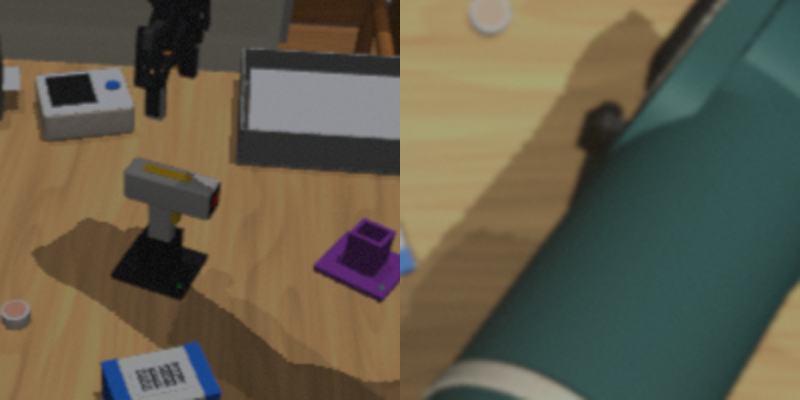

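The side crop shows the open fingers (tips at about crop (155,110) and (190,75)) above and across the head (170,180), with nothing in the way. I'll descend.

Call:
arm_command --motion '[{"tx":0.002,"ty":0.0018,"tz":0.02,"ax":0,"ay":0.003,"az":0.003,"claw":1},{"tx":0.0028,"ty":0.0018,"tz":0.04,"ax":0,"ay":0.003,"az":0.003,"claw":1},{"tx":0.0028,"ty":0.0018,"tz":0.06,"ax":0,"ay":0.003,"az":0.003,"claw":1},{"tx":0.0028,"ty":0.0018,"tz":0.08,"ax":0,"ay":0.003,"az":0.003,"claw":1},{"tx":0.0028,"ty":0.0018,"tz":0.09,"ax":0,"ay":0.003,"az":0.003,"claw":1}]'

```text
time: 3.03
ee_pos: [0.4695, -0.2354, 0.1141]
eef_rot: [-180.0, -0.3, -18.4]
contact_force: [0.5, 0.1, 0.2]
gripper_width: 1.0
grasp_force: 0.0
```

```bash
python3 go.py .4675 -.235 .112 180 0 -18.5
python3 - <<'E'
from workcell import manip
import cv2,numpy as np
from h import *
r=manip.get_image("side");print(proj(r,np.array([.4675,-.235,.15])))
cv2.imwrite("pics/c2.png",cv2.resize(r["frame"][60:190,240:370],(520,520),interpolation=2))
E
python3 go.py .4675 -.235 .112 180 0 -18.5
```

```text
t 3.0333 pos [ 0.4695 -0.2354  0.1141] rot [-179.99   -0.26  -18.41] F [0.5 0.1 0.2] grip 0.0 0.9995639088224306
shift [-0.002   0.0003  0.0021] turn [-0.0001 -0.0029  0.001 ]
joints [-13.1  24.9  45.4 112.3 -22.6  51.6 -64.5]
[302.04347877 116.56874307]
t 3.0833 pos [ 0.469  -0.2352  0.1132] rot [180.    -0.18 -18.41] F [-1.5  1.2 -2. ] grip 0.0 1.0015334875469826
shift [-0.0015  0.0003  0.0012] turn [ 0.    -0.002  0.001]
joints [-13.1  25.   45.4 112.4 -22.6  51.6 -64.5]
```

View pics/c2.png

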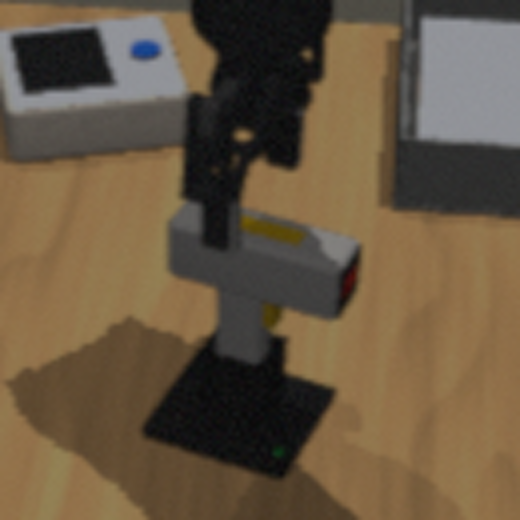

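The near finger (crop (220,225)) stands beside the head, over the handle, with no contact. I'll close.

Call:
arm_command --motion '[{"tx":0,"ty":0,"tz":0,"ax":0,"ay":0,"az":0,"claw":0.6},{"tx":0,"ty":0,"tz":0,"ax":0,"ay":0,"az":0,"claw":0.4},{"tx":0,"ty":0,"tz":0,"ax":0,"ay":0,"az":0,"claw":0.2},{"tx":0,"ty":0,"tz":0,"ax":0,"ay":0,"az":0,"claw":0.2},{"tx":0,"ty":0,"tz":0,"ax":0,"ay":0,"az":0,"claw":0.2}]' --newtons 45

```text
time: 3.5
ee_pos: [0.4698, -0.2358, 0.1154]
eef_rot: [-180.0, -0.3, -18.4]
contact_force: [0.3, 0.5, -0.6]
gripper_width: 0.297
grasp_force: 0.0
```

Call:
arm_command --motion '[{"tx":0,"ty":0,"tz":0,"ax":0,"ay":0,"az":0,"claw":0.2},{"tx":0,"ty":0,"tz":0,"ax":0,"ay":0,"az":0,"claw":0.2},{"tx":0,"ty":0,"tz":0,"ax":0,"ay":0,"az":0,"claw":0.2}]'

```text
time: 3.75
ee_pos: [0.4694, -0.2357, 0.1148]
eef_rot: [180.0, -0.3, -18.4]
contact_force: [-0.5, -0.1, 0.1]
gripper_width: 0.198
grasp_force: 0.0
```

```bash
python3 go.py .4675 -.235 .20 180 0 -18.5
```

```text
t 3.75 pos [ 0.4694 -0.2357  0.1148] rot [180.    -0.28 -18.45] F [-0.5 -0.1  0.1] grip 0.0 0.1981460104443708
shift [-0.0017 -0.0001 -0.0852] turn [ 0.     -0.0031  0.0006]
joints [-13.2  24.8  45.5 112.3 -22.5  51.6 -64.6]
```

The fingers closed to 17 mm with no force, so they missed the head. I'll look.

Run:
```python
from workcell import manip
import cv2,numpy as np
from h import *
r=manip.get_image("side");print(proj(r,np.array([.4694,-.2357,.1148])),proj(r,np.array([.4694,-.2357,.1748])))
cv2.imwrite("pics/c3.png",cv2.resize(r["frame"][20:220,210:400],(760,600),interpolation=2))
```

```text
[300.74444686 128.60688364] [301.63003825 107.3010609 ]
```

View pics/c3.png

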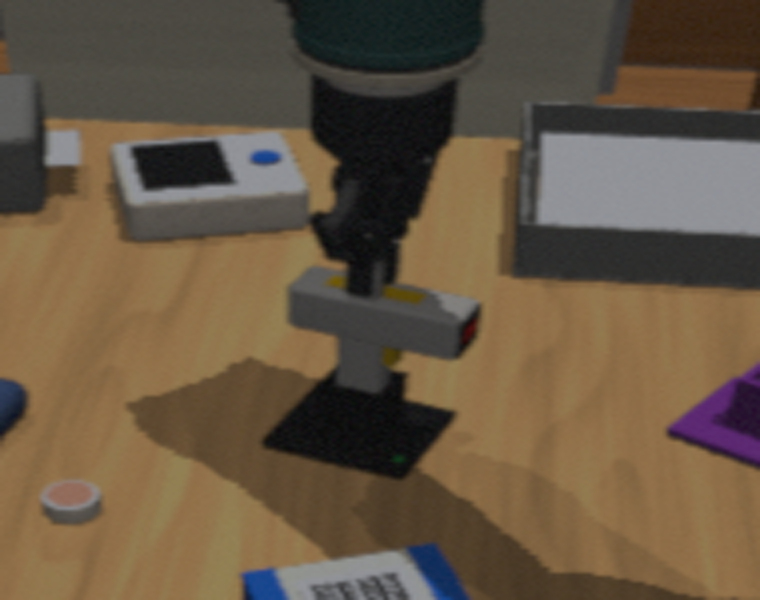

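```bash
python3 - <<'E'
import pickle,numpy as np
from h import *
d=pickle.load(open("d0.pkl","rb"));r=d["side"]
for h in (.0425,.057):
  for z in (.115,.127,.14,.155,.17):
    print(h,z,proj(r,np.array([.4690+.316*h,-.2352+.949*h,z])).round(1))
for z in (.115,.14,.15,.16): print("shut near finger",z,proj(r,np.array([.4690+.316*.015,-.2352+.949*.015,z])).round(1))
E
python3 - <<'E'
from workcell import manip
print(manip.hold_point_z,[x for x in dir(manip) if x[0]!='_'])
E
```

```text
0.0425 0.115 [293.7 138.8]
0.0425 0.127 [293.8 134.7]
0.0425 0.14 [293.9 130.1]
0.0425 0.155 [294.1 124.7]
0.0425 0.17 [294.2 119.2]
0.057 0.115 [291.2 142.4]
0.057 0.127 [291.3 138.3]
0.057 0.14 [291.4 133.7]
0.057 0.155 [291.5 128.3]
0.057 0.17 [291.6 122.8]
shut near finger 0.115 [298.4 132.2]
shut near finger 0.14 [298.7 123.5]
shut near finger 0.15 [298.9 120. ]
shut near finger 0.16 [299.  116.4]
0.0187 ['IKError', 'get_image', 'hand_in', 'hold_point_z', 'observe']
```

Projecting the reported TCP shows the fingertips in the picture sit about 38 mm higher than reported, both open (row 121 instead of 135) and shut. The pads therefore closed just above the head's top. I'll reopen, go down about 37 mm more, and check.

Call:
arm_command --motion '[{"tx":0,"ty":0,"tz":0,"ax":0,"ay":0,"az":0,"claw":1},{"tx":0,"ty":0,"tz":0,"ax":0,"ay":0,"az":0,"claw":1},{"tx":0,"ty":0,"tz":0,"ax":0,"ay":0,"az":0,"claw":1},{"tx":0,"ty":0,"tz":0,"ax":0,"ay":0,"az":0,"claw":1},{"tx":0,"ty":0,"tz":0,"ax":0,"ay":0,"az":0,"claw":1}]'

```text
time: 4.22
ee_pos: [0.4694, -0.2357, 0.1147]
eef_rot: [180.0, -0.3, -18.4]
contact_force: [0.3, -0.5, -0.3]
gripper_width: 0.897
grasp_force: 0.0
```

Call:
arm_command --motion '[{"tx":-0.001,"ty":0,"tz":0,"ax":0,"ay":-0.003,"az":0,"claw":1},{"tx":-0.0015,"ty":0,"tz":0.01,"ax":0,"ay":-0.003,"az":0,"claw":1},{"tx":-0.0015,"ty":0,"tz":0.02,"ax":0,"ay":-0.003,"az":0,"claw":1},{"tx":-0.0015,"ty":0,"tz":0.03,"ax":0,"ay":-0.003,"az":0,"claw":1},{"tx":-0.0015,"ty":0,"tz":0.038,"ax":0,"ay":-0.003,"az":0,"claw":1}]'

```text
time: 4.63
ee_pos: [0.4676, -0.2351, 0.075]
eef_rot: [180.0, 0.1, -18.5]
contact_force: [0.4, -0.5, -0.2]
gripper_width: 1.0
grasp_force: 0.0
```

```bash
python3 go.py .4675 -.235 .075 180 0 -18.5
python3 - <<'E'
from workcell import manip
import cv2,numpy as np
r=manip.get_image("side")
cv2.imwrite("pics/c4.png",cv2.resize(r["frame"][70:190,240:370],(650,600),interpolation=2))
E
```

```text
t 4.6333 pos [ 0.4676 -0.2351  0.075 ] rot [ 1.7999e+02  7.0000e-02 -1.8450e+01] F [ 0.4 -0.5 -0.2] grip 0.0 0.9999400330069786
shift [-0.0001 -0.0001  0.    ] turn [0.0001 0.0008 0.0005]
joints [-10.8  28.3  42.9 113.8 -25.8  47.7 -61.9]
```

View pics/c4.png

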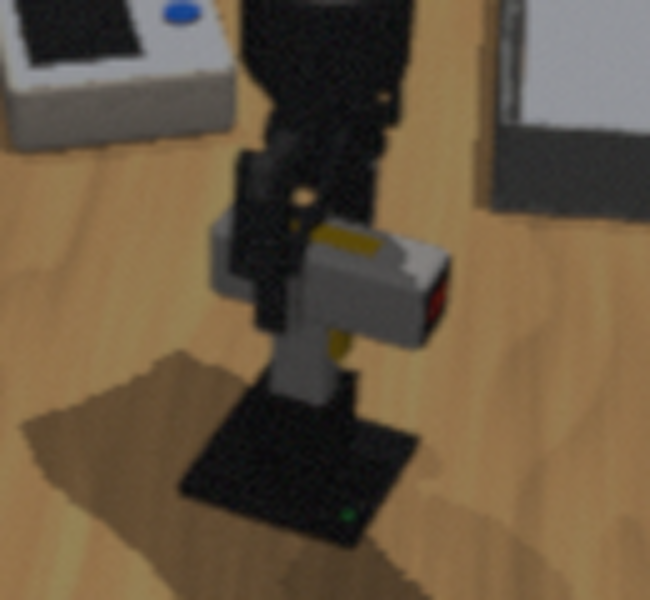

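The near finger tip is now at about (294,136), alongside the lower part of the head as predicted for a proper grip. I'll close.

Call:
arm_command --motion '[{"tx":0,"ty":0,"tz":0,"ax":0,"ay":0,"az":0,"claw":0.6},{"tx":0,"ty":0,"tz":0,"ax":0,"ay":0,"az":0,"claw":0.4},{"tx":0,"ty":0,"tz":0,"ax":0,"ay":0,"az":0,"claw":0.2},{"tx":0,"ty":0,"tz":0,"ax":0,"ay":0,"az":0,"claw":0.2},{"tx":0,"ty":0,"tz":0,"ax":0,"ay":0,"az":0,"claw":0.2}]' --newtons 45

```text
time: 5.1
ee_pos: [0.4684, -0.2356, 0.0772]
eef_rot: [180.0, -0.1, -18.4]
contact_force: [-0.4, -0.6, 4.5]
gripper_width: 0.417
grasp_force: 45.0
```

Call:
arm_command --motion '[{"tx":0,"ty":0,"tz":0,"ax":0,"ay":0,"az":0,"claw":0.2},{"tx":0,"ty":0,"tz":0,"ax":0,"ay":0,"az":0,"claw":0.2}]'

```text
time: 5.27
ee_pos: [0.4684, -0.2356, 0.0772]
eef_rot: [180.0, -0.1, -18.4]
contact_force: [-1.2, -0.6, 6.1]
gripper_width: 0.415
grasp_force: 45.4
```

Call:
arm_command --motion '[{"tx":0,"ty":0,"tz":-0.012,"ax":0,"ay":0,"az":0,"claw":0.2},{"tx":0,"ty":0,"tz":-0.024,"ax":0,"ay":0,"az":0,"claw":0.2},{"tx":0,"ty":0,"tz":-0.036,"ax":0,"ay":0,"az":0,"claw":0.2},{"tx":0,"ty":0,"tz":-0.048,"ax":0,"ay":0,"az":0,"claw":0.2},{"tx":0,"ty":0,"tz":-0.06,"ax":0,"ay":0,"az":0,"claw":0.2}]'

```text
time: 5.68
ee_pos: [0.4683, -0.2353, 0.1384]
eef_rot: [-180.0, -0.0, -18.4]
contact_force: [0.1, 0.2, -0.8]
gripper_width: 0.416
grasp_force: 45.2
```

Call:
arm_command --motion '[{"tx":0,"ty":0,"tz":-0.02,"ax":0,"ay":0,"az":0,"claw":0.2},{"tx":0,"ty":0,"tz":-0.04,"ax":0,"ay":0,"az":0,"claw":0.2},{"tx":0,"ty":0,"tz":-0.06,"ax":0,"ay":0,"az":0,"claw":0.2},{"tx":0,"ty":0,"tz":-0.08,"ax":0,"ay":0,"az":0,"claw":0.2},{"tx":0,"ty":0,"tz":-0.08,"ax":0,"ay":0,"az":0,"claw":0.2}]'

```text
time: 6.1
ee_pos: [0.4694, -0.2362, 0.2208]
eef_rot: [-180.0, -0.3, -18.5]
contact_force: [0.9, 0.2, -0.9]
gripper_width: 0.414
grasp_force: 45.4
```

```bash
python3 go.py .584 -.003 .25 180 0 0
python3 - <<'E'
from workcell import manip
import cv2,numpy as np
r=manip.get_image("side")
cv2.imwrite("pics/c5.png",cv2.resize(r["frame"][10:260,200:440],(576,600),interpolation=2))
E
```

```text
t 6.1 pos [ 0.4694 -0.2362  0.2208] rot [-179.97   -0.28  -18.46] F [ 0.9  0.2 -0.9] grip 45.42391061782837 0.4139915809023164
shift [ 0.035  -0.2575 -0.0288] turn [ 1.000e-04 -3.200e-03 -2.052e-01]
joints [-18.7  16.6  50.7 106.3 -14.4  63.4 -71.2]
```

View pics/c5.png

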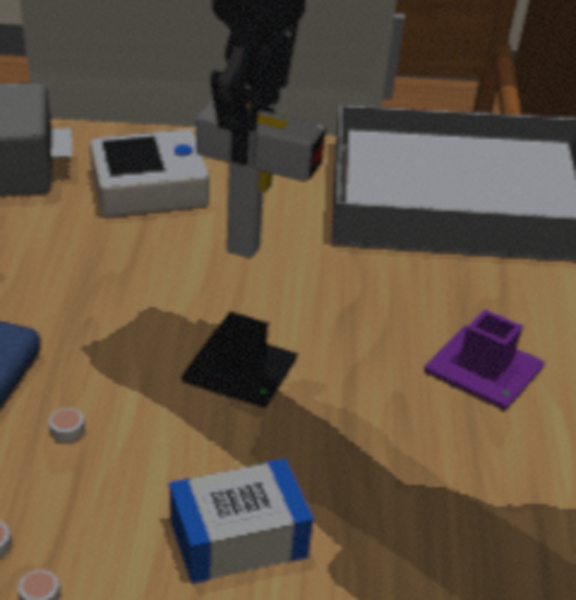

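The scanner hangs upright in the gripper, clear of the stand, with its foot at crop (243,250) and its nose red at (316,152). Next I move over and tip it.

```bash
python3 go.py .545 -.12 .23 180 -22 -9; python3 go.py .619 -.003 .19 180 -45 0
```

```text
t 6.15 pos [ 0.4689 -0.2356  0.219 ] rot [-179.96   -0.19  -18.44] F [-0.2 -0.6 -1.6] grip 45.425541400909424 0.41521531783290927
shift [ 0.0356 -0.1338 -0.0108] turn [ 0.0198  0.2417 -0.1036]
joints [-18.7  16.7  50.6 106.5 -14.5  63.3 -71.2]
t 6.15 pos [ 0.4689 -0.2356  0.219 ] rot [-179.96   -0.19  -18.44] F [-0.2 -0.6 -1.6] grip 45.425541400909424 0.41521531783290927
shift [ 0.0687 -0.2681  0.0294] turn [ 0.0803  0.4934 -0.1942]
joints [-18.7  16.7  50.6 106.5 -14.5  63.3 -71.2]
```

Call:
arm_command --motion '[{"tx":0.006,"ty":-0.022,"tz":-0.002,"ax":0.003,"ay":0.04,"az":-0.017,"claw":0.2},{"tx":0.012,"ty":-0.05,"tz":-0.005,"ax":0.008,"ay":0.09,"az":-0.04,"claw":0.2},{"tx":0.02,"ty":-0.08,"tz":-0.008,"ax":0.012,"ay":0.145,"az":-0.06,"claw":0.2},{"tx":0.028,"ty":-0.108,"tz":-0.01,"ax":0.016,"ay":0.2,"az":-0.083,"claw":0.2},{"tx":0.0356,"ty":-0.134,"tz":-0.011,"ax":0.02,"ay":0.242,"az":-0.104,"claw":0.2}]'

```text
time: 6.57
ee_pos: [0.5444, -0.1173, 0.2279]
eef_rot: [-179.9, -22.1, -8.9]
contact_force: [1.2, -0.4, -1.5]
gripper_width: 0.416
grasp_force: 45.6
```

```bash
python3 go.py .619 -.003 .19 180 -45 0
```

```text
t 6.5667 pos [ 0.5444 -0.1173  0.2279] rot [-179.9   -22.08   -8.85] F [ 1.2 -0.4 -1.5] grip 45.595550537109375 0.4163597004813448
shift [ 0.0378 -0.1243  0.0564] turn [ 0.0536  0.2541 -0.0827]
joints [-35.9   2.6  46.8 119.5  -4.3  36.7 -85.4]
```

Call:
arm_command --motion '[{"tx":0.007,"ty":-0.024,"tz":0.011,"ax":0.01,"ay":0.05,"az":-0.016,"claw":0.2},{"tx":0.015,"ty":-0.05,"tz":0.022,"ax":0.021,"ay":0.1,"az":-0.032,"claw":0.2},{"tx":0.023,"ty":-0.075,"tz":0.034,"ax":0.032,"ay":0.15,"az":-0.05,"claw":0.2},{"tx":0.031,"ty":-0.1,"tz":0.045,"ax":0.043,"ay":0.2,"az":-0.066,"claw":0.2},{"tx":0.0378,"ty":-0.124,"tz":0.056,"ax":0.0536,"ay":0.254,"az":-0.083,"claw":0.2}]'

```text
time: 6.98
ee_pos: [0.5924, -0.0303, 0.1916]
eef_rot: [-178.0, -35.7, -3.2]
contact_force: [-0.1, -0.5, -1.9]
gripper_width: 0.416
grasp_force: 45.7
```

```bash
python3 go.py .619 -.003 .1455 180 -45 0
```

```text
t 6.9833 pos [ 0.5924 -0.0303  0.1916] rot [-177.96  -35.67   -3.24] F [-0.1 -0.5 -1.9] grip 45.68932771682739 0.4164904511557137
shift [-0.0065 -0.0269  0.053 ] turn [ 0.0007  0.1031 -0.0293]
joints [-48.1   6.7  51.6 128.6 -29.3  13.  -64.4]
```

j6 is near its lower limit at 45°, so I'll use 37° (28° is needed) and aim accordingly.

```bash
python3 go.py .638 -.003 .128 180 -37 0
```

```text
t 6.9833 pos [ 0.5924 -0.0303  0.1916] rot [-177.96  -35.67   -3.24] F [-0.1 -0.5 -1.9] grip 45.68932771682739 0.4164904511557137
shift [-0.0013 -0.027   0.0783] turn [-0.0014  0.0143 -0.0292]
joints [-48.1   6.7  51.6 128.6 -29.3  13.  -64.4]
```

Call:
arm_command --motion '[{"tx":0,"ty":-0.006,"tz":0.016,"ax":0,"ay":0.003,"az":-0.006,"claw":0.2},{"tx":0,"ty":-0.012,"tz":0.032,"ax":0,"ay":0.006,"az":-0.012,"claw":0.2},{"tx":0,"ty":-0.018,"tz":0.048,"ax":0,"ay":0.009,"az":-0.018,"claw":0.2},{"tx":-0.001,"ty":-0.024,"tz":0.064,"ax":0,"ay":0.012,"az":-0.024,"claw":0.2},{"tx":-0.001,"ty":-0.027,"tz":0.078,"ax":0,"ay":0.014,"az":-0.029,"claw":0.2}]'

```text
time: 7.4
ee_pos: [0.6404, -0.0027, 0.1374]
eef_rot: [179.3, -35.7, 1.3]
contact_force: [-0.7, 0.6, -2.5]
gripper_width: 0.415
grasp_force: 46.2
```

```bash
python3 go.py .638 -.003 .128 180 -37 0
```

```text
t 7.4 pos [ 0.6404 -0.0027  0.1374] rot [179.25 -35.65   1.35] F [-0.7  0.6 -2.5] grip 46.175862550735474 0.41469338890356755
shift [-0.0074  0.0001  0.0063] turn [-0.0006  0.0149  0.0122]
joints [-38.5  18.8  40.4 125.  -68.   10.8 -28.1]
```

```bash
python3 go.py .6426 -.003 .1145 180 -33 0
```

```text
t 7.4 pos [ 0.6404 -0.0027  0.1374] rot [179.25 -35.65   1.35] F [-0.7  0.6 -2.5] grip 46.175862550735474 0.41469338890356755
shift [-0.0116  0.0001  0.0199] turn [-0.0001 -0.0295  0.0122]
joints [-38.5  18.8  40.4 125.  -68.   10.8 -28.1]
```

Call:
arm_command --motion '[{"tx":0,"ty":0,"tz":0,"ax":0,"ay":-0.015,"az":0.006,"claw":0.2},{"tx":-0.003,"ty":0,"tz":0.003,"ax":0,"ay":-0.03,"az":0.012,"claw":0.2},{"tx":-0.006,"ty":0,"tz":0.01,"ax":0,"ay":-0.03,"az":0.012,"claw":0.2},{"tx":-0.0116,"ty":0,"tz":0.02,"ax":0,"ay":-0.03,"az":0.012,"claw":0.2},{"tx":-0.0116,"ty":0,"tz":0.02,"ax":0,"ay":-0.03,"az":0.012,"claw":0.2}]'

```text
time: 7.82
ee_pos: [0.6428, -0.0035, 0.1153]
eef_rot: [-179.2, -33.1, -1.3]
contact_force: [-0.5, -0.8, -1.5]
gripper_width: 0.416
grasp_force: 46.1
```

```bash
python3 go.py .6426 -.003 .1145 180 -33 0
```

```text
t 7.8167 pos [ 0.6428 -0.0035  0.1153] rot [-179.17  -33.09   -1.31] F [-0.5 -0.8 -1.5] grip 46.12897574901581 0.4157056048399977
shift [-0.0006 -0.0005  0.0006] turn [-0.0013 -0.0011 -0.0122]
joints [-36.4  21.9  39.  123.5 -66.4  12.8 -32.4]
```

Call:
arm_command --motion '[{"tx":0,"ty":0,"tz":0,"ax":0,"ay":0,"az":-0.006,"claw":0.2},{"tx":0,"ty":0,"tz":0,"ax":0,"ay":0,"az":-0.006,"claw":0.2},{"tx":0,"ty":0,"tz":0,"ax":0,"ay":0,"az":-0.006,"claw":0.2}]'

```text
time: 8.07
ee_pos: [0.6439, -0.0039, 0.1178]
eef_rot: [-179.5, -33.3, -0.7]
contact_force: [0.4, -0.1, -2.8]
gripper_width: 0.416
grasp_force: 46.1
```

```bash
python3 go.py .6426 -.003 .1145 180 -33 0
python3 - <<'E'
from workcell import manip
import cv2,numpy as np,pickle
s=manip.get_image("side"); t=manip.get_image("top"); pickle.dump(dict(side=s,top=t),open("d1.pkl","wb"))
c=np.hstack([cv2.resize(s["frame"][60:280,190:350],(400,550),interpolation=2),cv2.resize(t["frame"][110:330,190:350],(400,550),interpolation=2)])
cv2.imwrite("pics/c6.png",c); print(manip.observe()["dq"].round(2))
E
```

```text
t 8.0667 pos [ 0.6439 -0.0039  0.1178] rot [-179.5   -33.28   -0.71] F [ 0.4 -0.1 -2.8] grip 46.12919569015503 0.41622200562003575
shift [-0.0029 -0.0008  0.0021] turn [-0.0012 -0.0031 -0.0066]
joints [-36.7  21.8  39.4 123.4 -66.1  12.9 -32.1]
[ 0.15  0.05 -0.52  0.04 -0.24 -0.08  0.09]
```

View pics/c6.png

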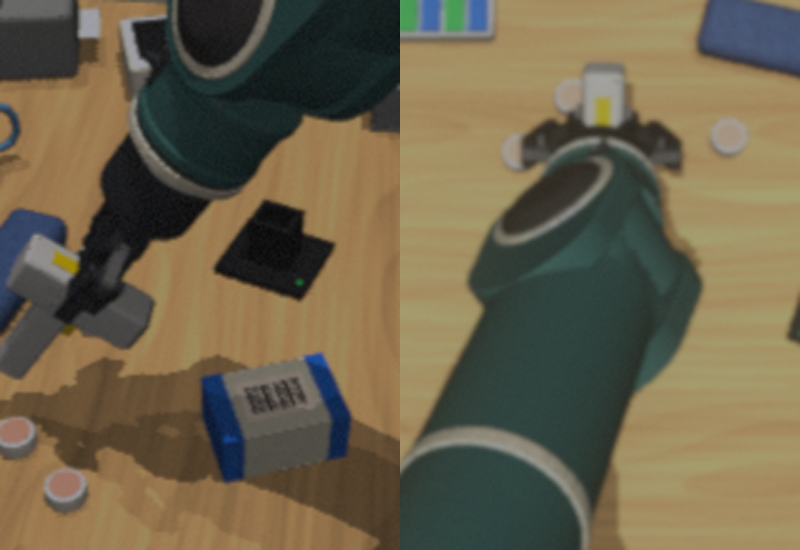

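No beam is drawn in the picture. The side half shows the scanner tipped, nose at about px (249,188), pointing at the label at about px (300,218); the top half shows its tail in line with the hand. I'll overlay predicted corners on a zoomed crop to check the held pose.

```bash
cat > pose.py <<'E'
import numpy as np
from scipy.spatial.transform import Rotation as R
L=np.array([.4536,-.003,.055])
C=np.array([[-.065,.018,.02],[-.065,.018,-.02],[-.065,-.018,.02],[.045,.018,.02],[.045,.018,-.02],[.045,-.018,.02],[.015,.012,-.12],[-.015,.012,-.12]])
def pose(p,rpy,mode="tool"):
    T=R.from_euler("xyz",rpy,degrees=True); S=T*R.from_euler("x",180,degrees=True)
    o=p+T.apply([.004,0,-.053]) if mode=="tool" else p+T.apply([.004,0,-.0155])+[0,0,.0375]
    return o,S
E
python3 - <<'E'
import pickle,cv2,numpy as np
from h import *; from pose import *
d=pickle.load(open("d1.pkl","rb"));p=np.array([.6439,-.0039,.1178]);rpy=[-179.5,-33.3,-.7]
out=np.zeros((600,800,3),np.uint8)
for n,(u0,v0,w,h),x0 in (("side",(185,140,75,80),0),("top",(252,125,40,50),540)):
    k=7 if n=="side" else 6
    im=cv2.resize(d[n]["frame"][v0:v0+h,u0:u0+w],None,fx=k,fy=k,interpolation=2)
    for mode,col in (("tool",(0,0,255)),("world",(0,255,0))):
        o,S=pose(p,rpy,mode); W=o+S.apply(C)
        q=np.array([proj(d[n],x) for x in W]); print(n,mode,q.round(1).tolist()); print("label in nose",S.inv().apply(L-o)+[.065,0,0])
        for a in q: cv2.circle(im,tuple(int(v) for v in (a-[u0,v0]+.5)*k),2,col,-1)
    out[:im.shape[0],x0:x0+im.shape[1]]=im[:,:800-x0]
cv2.imwrite("pics/c7.png",out)
E
```

```text
side tool [[248.1, 190.6], [238.3, 201.4], [251.2, 178.1], [197.9, 163.4], [189.2, 175.6], [202.6, 151.2], [183.6, 207.2], [196.3, 213.5]]
label in nose [-0.13253009 -0.00097123 -0.00100097]
side world [[237.5, 187.5], [228.0, 198.5], [240.9, 175.1], [186.6, 160.1], [178.3, 172.4], [191.7, 147.9], [173.6, 204.5], [186.4, 210.8]]
label in nose [-0.15311845 -0.00124474  0.00515745]
top tool [[262.8, 187.7], [263.4, 181.0], [279.1, 188.0], [262.8, 139.6], [263.4, 134.1], [279.8, 139.8], [267.3, 134.1], [267.3, 146.2]]
label in nose [-0.13253009 -0.00097123 -0.00100097]
top world [[262.8, 178.0], [263.3, 171.5], [279.1, 178.2], [262.8, 129.3], [263.4, 124.1], [279.9, 129.6], [267.3, 124.9], [267.3, 137.1]]
label in nose [-0.15311845 -0.00124474  0.00515745]
```

View pics/c7.png

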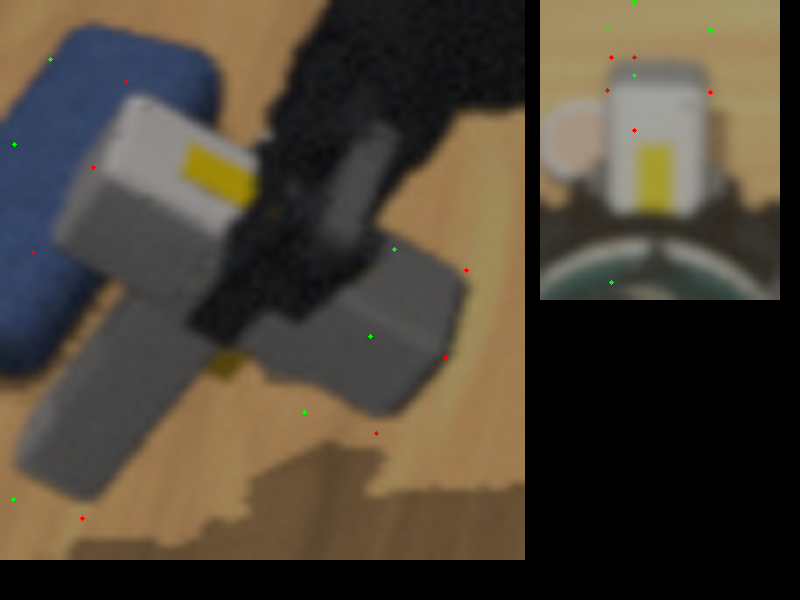

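The overlay agrees within about 1–2 px (around 3 mm): tail in the top view at x≈658 predicted and observed, nose and foot corners just inside the red dots because the edges are rounded. That puts the label about 133 mm ahead of the nose and within a few mm of the beam axis. I'll hold steady, then hand in.

Call:
arm_command --motion '[{"tx":0,"ty":0,"tz":0,"ax":0,"ay":0,"az":0,"claw":0.2},{"tx":0,"ty":0,"tz":0,"ax":0,"ay":0,"az":0,"claw":0.2},{"tx":0,"ty":0,"tz":0,"ax":0,"ay":0,"az":0,"claw":0.2},{"tx":0,"ty":0,"tz":0,"ax":0,"ay":0,"az":0,"claw":0.2},{"tx":0,"ty":0,"tz":0,"ax":0,"ay":0,"az":0,"claw":0.2}]'

```text
time: 8.58
ee_pos: [0.6438, -0.0037, 0.1173]
eef_rot: [-179.5, -33.3, -0.7]
contact_force: [0.5, -0.0, -1.5]
gripper_width: 0.414
grasp_force: 46.1
```

Call:
arm_command --motion '[{"tx":0,"ty":0,"tz":0,"ax":0,"ay":0,"az":0,"claw":0.2},{"tx":0,"ty":0,"tz":0,"ax":0,"ay":0,"az":0,"claw":0.2},{"tx":0,"ty":0,"tz":0,"ax":0,"ay":0,"az":0,"claw":0.2},{"tx":0,"ty":0,"tz":0,"ax":0,"ay":0,"az":0,"claw":0.2},{"tx":0,"ty":0,"tz":0,"ax":0,"ay":0,"az":0,"claw":0.2}]'

```text
time: 9.0
ee_pos: [0.6438, -0.0038, 0.1173]
eef_rot: [-179.5, -33.3, -0.7]
contact_force: [0.7, -0.8, -1.5]
gripper_width: 0.417
grasp_force: 46.1
```

Run:
```python
from workcell import manip
from pose import *
s=manip.observe(); o,S=pose(s["ee_pos"],s["eef_rot"]); print(s["ee_pos"],s["eef_rot"],s["dq"].round(2),s["joints"].round(1),s["grasp_force"]); print(S.inv().apply(L-o)+[.065,0,0])
```

```text
[ 0.6438363  -0.0037623   0.11731557] [-179.50195722  -33.25169239   -0.70895613] [ 0.04  0.01 -0.05 -0.03  0.09  0.04  0.03] [-36.6  21.8  39.2 123.4 -66.2  12.9 -32.1] 46.12960338592529
[-0.13225336 -0.00113785 -0.00079362]
```

Steady and centred.

```bash
python3 -c "
from workcell import manip
print(manip.hand_in())"
```

```text
the job is handed in; nothing more can be done
None
```

I handed the job in with the scanner still held steady and aimed at the blue carton's label: nose about 13 cm away, beam within a few mm of the label's centre by calculation, tipped about 33° rather than 45° because joint 6 neared its limit; the hand-in gave no verdict.

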